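# Seat the change cog on the string winder's keyed hub

## Task

The blue change cog has been hung loosely on the string winder's shaft and is sitting on top of the splines. Turn it (its upright steel pin is there to push on) until its white dot lines up with the yellow mark and it drops onto the splines, then press it straight down until it clicks past the catch and sits fully home, flat on its seat. Leave everything else on the bench where it is.

Things in the scene. Friction and masses are not known exactly. Their poses are not given: they have to be found in the camera images.
- winder: String winder bolted to the bench. Origin: on the bench top (height 0) straight below its upright shaft's axis; z up; +x runs from the shaft past the yellow mark to the green motor (x 102 to 188 mm, y -50 to 50, 112 mm high). Wooden base x -80 to 200, y -75 to 75, 30 mm high. Grey gearbox x -64 to 86, y -63 to 63, top 56 mm high.
- shaft_top (a point): Centre of the shaft's upper end face, 112 mm above the bench; yellow strip on it towards the winder's +x. Shaft diameter 24 mm. From 60 to 76 mm high it carries three unequal splines, the widest (master, 17 mm) at +x, others at 120 and 240 degrees, so the cog fits at one angle only, with about 5 degrees of play either way.
- hub_seat (a point): Centre of the round dark steel seat (60 mm across, top 60 mm above the bench, on the shaft's axis) on which the cog must finally lie. Sprung balls above it catch the cog about 5 mm below the spline tops; a straight downward push of about 6 N (up to 25 N is fine) takes it past them, then it slides on easily.
- yellow_mark (a point): Middle of the yellow strip on the gearbox top, 74 mm from the shaft's axis towards the winder's +x: the direction of the master spline.
- cog: Blue nylon cog, 0.18 kg: disc 16 mm thick, 120 mm over the teeth. Origin: centre of its underside, on its axis; +x to its widest slot and white dot; fits when its +x is along the winder's. Underside 76 mm above the bench at the start (on the splines, turns freely, 35 degrees or more off either way), about 71 mm when caught by the balls, 60 mm when home.
- cog_pin (a point): Centre of the top of the cog's upright steel pin: diameter 10 mm, stands 28 mm above the cog's upper face, on the cog's -x side, 47 mm from the axis, fixed in the cog. The rest of the upper face is flat and free from 30 to 54 mm off the axis, so two open fingers can press on it on both sides of the shaft.
- cog_dot (a point): White dot (12 mm across) on the cog's upper face, on its +x side, 42 mm from the axis.
- bowl: Brown earthenware bowl, 100 mm across, 45 mm high, beside the winder; bystander. Origin: centre of its underside.
- brush: Wooden brush with yellow bristles, 110 x 38 x 38 mm, beside the winder; bystander. Origin: centre of its underside, x along it.
- tin: Brass-coloured tin, 56 mm across, 35 mm high; bystander. Origin: centre of its underside.
- driver: Screwdriver with red handle lying on the bench; bystander. Origin near its middle, x along it towards the tip.
- peg0: Dark wooden tuning peg, about 75 mm long, lying on the bench; bystander.
- peg1: A second such tuning peg; bystander.
- spool: Light wooden spool, 60 mm across, 40 mm high, standing; bystander. Origin: centre of its underside.

How it is judged:
By the outcome, as a careful person would: the job done as asked, in the order asked, and still so for the second after the job is handed in, with the robot touching nothing.
It also fails if it takes over 58 s, if anything falls off the work surface, if the arm or the gripper's body presses on something with over 40 N, if the wrist force passes 120 N, or if a joint passes its speed limit or range.

## Robot

A 6-joint arm with a two-finger parallel gripper is mounted at the origin on the work surface. World frame = base frame: x ahead of the robot, y to its left, z up, the work surface at z = 0. Lengths are in m, angles in rad, forces in N, time in s.
With the tool pointing down it reaches from about 0.325 to 0.775 m from the base axis. Payload 5.5 kg.
Tool frame: the origin (TCP) lies at the very end of the fingers, on their centre line; the grasp point (between the pads) lies 19 mm behind it; z points along the fingers, y is the line along which they close (so a half turn about z gives the same grasp; the last joint's range is limited). The gripper opens to 85 mm and grips with 20 to 120 N. Pads are 22 mm wide; open, the fingers measure 114 mm over their backs; the gripper's body (76 mm by 85 mm) begins 54 mm behind the grasp point. The pads swing forward as they close: fully open they stand 13 mm farther back than shut.
Start: joints at [-1.365, 0.091, 1.231, -0, 1.82, -0.057], TCP at [0.156, -0.579, 0.231] pointing down, gripper open.
Joint ranges: [-2.87, 2.87], [-0.86, 2.18], [0.17, 2.46], [-1.51, 4.65], [0.06, 2.69], [-2.65, 2.65]. Speed limits (rad/s): [2.57, 2.57, 3.01, 3.14, 3.14, 3.14].

## Interface

Orientations are given as a 3x3 rotation matrix whose columns are the frame's x, y, z axes.
In Python, from workcell import env, imaging gives the robot as it stands.
- The arm moves only by the shell command python3 -m creep 'ROWS' [FORCE]. ROWS is text: rows parted by semicolons, each of 7 numbers parted by spaces: the shift along the tool's x, y, z each as a share of 0.15 m, from -1 to 1, then the turn, a rotation vector about the tool's x, y, z each as a share of 30 degrees, from -1 to 1, then the closure, from 0 (fully open) to 1 (shut). A call has 1 to 20 rows; each row shifts and turns the commanded pose from where the row before left it, along the tool's axes as they then stand; what a row does not reach is not made up. A row lasts 1/12 s, in which the tool goes at most 41.7 mm and 7.16 degrees, less where a joint would pass 70% of its speed; a pose out of reach is approached as far as the arm can. A call with a number of a shift or a turn outside -1 to 1 is refused whole. A call with a gripper value outside its range is refused whole. The fingers move at their own pace and stop on an object; FORCE is the grip in N (left out, the last holds). Time passes only in rows, so rows that do not move let the fingers close. It gives the time, the measured TCP pose, the force, the opening and the grip force at its end, in the units of the state.
- env.get_state(): the state, without advancing time (a new reading comes with each control period).
- imaging.capture(name): name is "scene" or "top"; returns (picture, depth): 420x560x3 uint8, red, green, blue; 420x560 float32, m along the optical axis (not along the pixel's ray), 0 where there is no reading.
- imaging.get_calibration(name): a dict with "K" (3x3 intrinsics, pixels), "k1" (the pictures are not rectified: a ray, as slopes to the right and down, at radius r is drawn at 1 + k1 r^2 times it, then the intrinsics apply), "T" (4x4, takes a point from camera to world coordinates). Camera axes: x right, y up, looking along -z (the intrinsics and any distortion apply to the point x, -y, -z); pixel columns grow to the right and rows downward; lengths in m; the calibration is good to about 2 mm. A picture is of the moment at which its call begins. get_calibration takes no time and is no camera call.
- env.finish_job(): hands the job in; it is judged then, once.
The state is a dict: "time_s": time; "qpos": joint angles; "joint_vel": joint speeds; "joint_torque": joint torques, N m; "position": TCP position; "eef_rot": TCP orientation; "wrist_force": force on the tool from outside, world axes, zero at the start; "ft_torque": the same for the moment, N m; "gripper_width": finger opening in m; "gripper_force": force on a finger pad.
Only numpy, scipy, OpenCV 4.12 (cv2) and the standard library are available. Lean on these libraries where they do the work, as an engineer would, in place of code of your own. Each camera call takes 0.05 s, during which the arm holds its last target. There are 200 camera calls.

## Working session

There is one attempt and no reset: what is moved stays moved. The work goes in short steps, Python scripts to look and compute and a shell command to move; the robot and the scene stay as the last step left them, time stands still between calls to the robot, and variables do not carry over. Pictures are saved under pics/ and viewed, at most 10 in all, crops included, and the job is handed in when it is done.

```bash
mkdir -p pics; ls; cat > h.py <<'E'
import numpy as np, cv2
from workcell import env, imaging
def cap(n,fn=None):
    im,d=imaging.capture(n)
    if fn: cv2.imwrite('pics/'+fn,im[:,:,::-1])
    return im,d
def ray(n,u,v):
    c=imaging.get_calibration(n);K=np.array(c['K']);T=np.array(c['T']);k=c['k1']
    x=(u-K[0,2])/K[0,0];y=(v-K[1,2])/K[1,1];rd=np.hypot(x,y);r=rd
    for _ in range(30): r=rd/(1+k*r*r)
    s=1/(1+k*r*r); return T[:3,3],T[:3,:3]@np.array([x*s,-y*s,-1])
def onz(n,u,v,z):
    o,d=ray(n,u,v); return o+d*(z-o[2])/d[2]
def pt(n,u,v,depth):
    o,d=ray(n,u,v); return o+d*depth
E
python3 - <<'E'
from h import *
a,_=cap('top','top1.png'); b,_=cap('scene','scene1.png')
for n in('top','scene'):
    c=imaging.get_calibration(n);print(n,np.round(c['K'],1).tolist(),c['k1'],np.round(c['T'],3).tolist())
E
```

```text
pics
top [[493.1, 0.0, 275.1], [0.0, 493.1, 214.8], [0.0, 0.0, 1.0]] 0.06039753910174586 [[0.019, 0.998, -0.061, 0.434], [-1.0, 0.019, -0.009, -0.006], [-0.008, 0.061, 0.998, 1.479], [0.0, 0.0, 0.0, 1.0]]
scene [[439.1, 0.0, 273.8], [0.0, 439.1, 200.6], [0.0, 0.0, 1.0]] -0.1304399946516757 [[-0.256, -0.707, 0.659, 1.274], [0.967, -0.186, 0.176, 0.206], [-0.001, 0.682, 0.731, 0.929], [0.0, 0.0, 0.0, 1.0]]
```

View pics/top1.png

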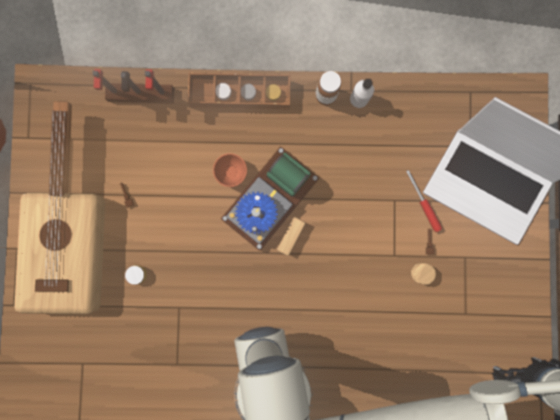

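View pics/scene1.png

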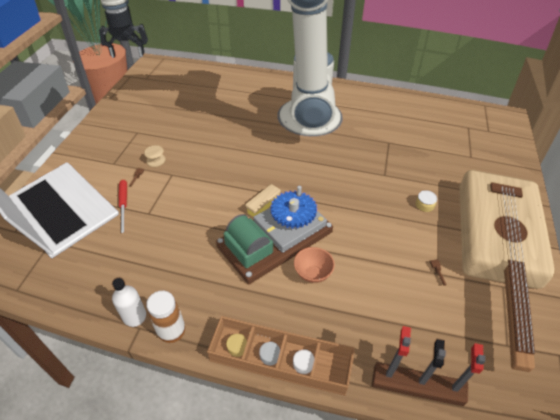

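The top view shows the cog at about (256,213), the green motor at (290,175), the bowl at (230,170) and the brush at (292,236). In the scene view the cog is at (293,209). Next I'll take zoomed crops and measure.

```bash
python3 - <<'E'
from h import *
a=cv2.imread('pics/top1.png')[150:260,200:330]; b=cv2.imread('pics/scene1.png')[175:275,210:340]
a=cv2.resize(a,None,fx=4.5,fy=4.5,interpolation=cv2.INTER_CUBIC)[:, :585]; 
cv2.imwrite('pics/topc.png',a);cv2.imwrite('pics/scc.png',cv2.resize(b,None,fx=5,fy=5,interpolation=cv2.INTER_CUBIC))
for n,f in(('top','top1'),('scene','scene1')):
    im=cv2.imread(f'pics/{f}.png');h=cv2.cvtColor(im,cv2.COLOR_BGR2HSV)
    for nm,lo,hi in(('blue',(108,130,60),(125,255,255)),('green',(65,60,20),(95,255,160)),('yellow',(22,110,120),(32,255,255))):
        m=cv2.inRange(h,np.array(lo),np.array(hi))
        m[:150]=0;m[280:]=0;m[:,:200]=0;m[:,340:]=0
        k,l,s,c=cv2.connectedComponentsWithStats(m)
        for i in range(1,k):
            if s[i,4]>6: print(n,nm,s[i].tolist(),c[i].round(1))
        if nm=='blue':
            p=cv2.findNonZero(m);e=cv2.fitEllipse(cv2.convexHull(p));print('ell',e, onz(n,*e[0],.09))
E
```

```text
top blue [237, 194, 39, 37, 865] [256.3 212.1]
ell ((256.3589172363281, 212.30557250976562), (37.52775192260742, 38.48472595214844), 82.74140167236328) [0.52512375 0.0596315  0.09      ]
top green [286, 155, 23, 19, 40] [297.5 164.6]
top green [273, 160, 30, 28, 411] [287.2 173.6]
top green [268, 174, 25, 20, 100] [280.4 183.3]
top yellow [271, 190, 5, 6, 17] [273.1 192.5]
scene blue [271, 192, 45, 36, 1033] [293.2 209.9]
ell ((293.2699890136719, 209.3144989013672), (35.36452102661133, 44.84700012207031), 91.3764877319336) [0.53410895 0.06033897 0.09      ]
scene green [225, 216, 48, 51, 1332] [245.7 240.1]
scene yellow [248, 201, 23, 15, 85] [259.6 209.2]
scene yellow [268, 227, 6, 4, 10] [270.8 228.5]
```

View pics/topc.png

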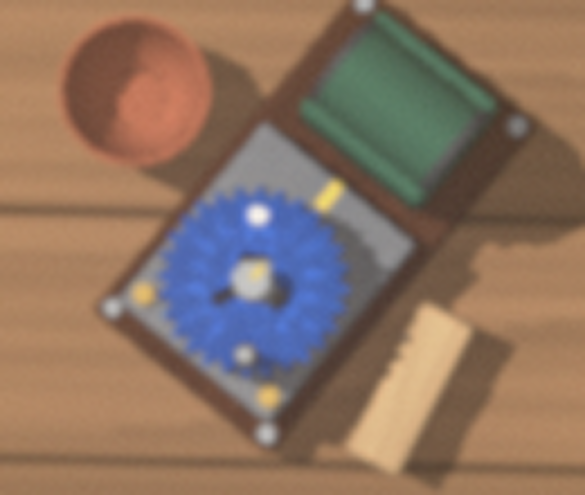

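View pics/scc.png

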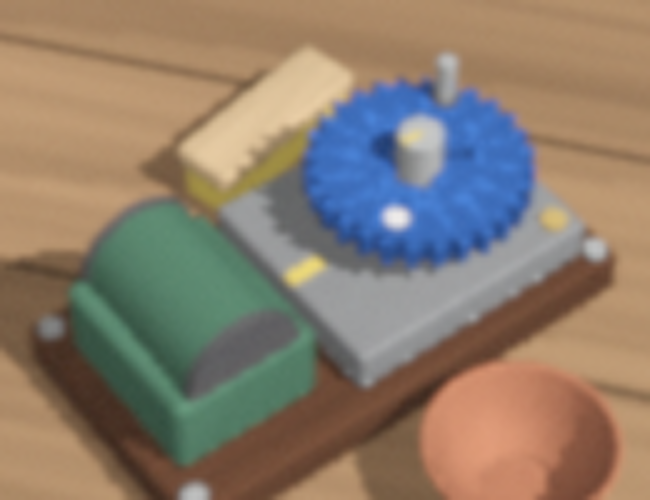

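The crops show the white dot, shaft, pin and mark clearly. The dot lies counter-clockwise of the mark as seen from above: dot at top (257.3,197.8), pin (254.4,228.7), shaft (256,212.2), mark (273.1,193.3).

```bash
python3 - <<'E'
from h import *
P={'dot':((257.3,197.8),(289.2,218.4),.092),'pin':((254.4,228.7),(299.4,186.6),.120),'shaft':((256,212.2),(294,201),.112),'mark':((273.1,192.9),(270.9,228.8),.056)}
R={}
for k,(a,b,z) in P.items():
    p,q=onz('top',*a,z),onz('scene',*b,z)
    o1,d1=ray('top',*a);o2,d2=ray('scene',*b)
    s=np.linalg.lstsq(np.c_[d1,-d2],o2-o1,rcond=None)[0];t=(o1+d1*s[0]+o2+d2*s[1])/2
    R[k]=(p+q)/2;print(k,p.round(4),q.round(4),'tri',t.round(4))
for k in('dot','pin','mark'):
    v=R[k]-R['shaft'];print(k,np.hypot(*v[:2]).round(4),np.degrees(np.arctan2(v[1],v[0])).round(1))
s=env.get_state();print(s['eef_rot'],s['position'],s['wrist_force'],s['gripper_width'],s['time_s'])
E
```

```text
dot [0.5661 0.0578 0.092 ] [0.5684 0.0577 0.092 ] tri [0.5664 0.0576 0.0897]
pin [0.4778 0.0626 0.12  ] [0.4793 0.063  0.12  ] tri [0.4778 0.0627 0.1185]
shaft [0.524  0.0596 0.112 ] [0.5254 0.0595 0.112 ] tri [0.5241 0.0595 0.1107]
mark [0.5846 0.0139 0.056 ] [0.5842 0.0142 0.056 ] tri [0.5845 0.0141 0.0563]
dot 0.0426 -2.4
pin 0.0462 176.0
mark 0.0751 -37.3
[[ 9.65661715e-01  2.59802464e-01 -3.62337729e-04]
 [ 2.59802695e-01 -9.65660126e-01  1.75551355e-03]
 [ 1.06191650e-04 -1.78936855e-03 -9.99998393e-01]] [ 0.15582087 -0.57914714  0.2302488 ] [ 0.6344072   0.61598563 -0.4494179 ] 0.08514704018957892 0.1
```

Both views agree: shaft axis (0.525, 0.060), cog at about -3°, mark at -37°, so the cog needs about 34.5° clockwise. I'll straddle the pin with nearly closed fingers, turning the tool along with the arc.

```bash
r=".177 -.1986 0 0 0 0 .6"; python3 -m creep '.177 -.1986 0 0 0 0 .6;.177 -.1986 0 0 0 0 .6;.177 -.1986 0 0 0 0 .6;.177 -.1986 0 0 0 0 .6;.177 -.1986 0 0 0 0 .6;.177 -.1986 0 0 0 0 .6;.177 -.1986 0 0 0 0 .6;.177 -.1986 0 0 0 0 .6;.177 -.1986 0 0 0 0 .6;.177 -.1986 0 0 0 0 .6;.177 -.1986 0 0 0 0 .6;.177 -.1986 0 0 0 0 .6;.177 -.1986 0 0 0 0 .6;.177 -.1986 0 0 0 0 .6;.177 -.1986 0 0 0 0 .6;.177 -.1986 0 0 0 0 .6;.177 -.1986 0 0 0 0 .6;.177 -.1986 0 0 0 0 .6' 20
python3 -m creep '0 0 0 0 0 .21 .6;0 0 0 0 0 .21 .6;0 0 0 0 0 .21 .6;0 0 0 0 0 0 .6;0 0 0 0 0 0 .6'
```

```text
time_s: 1.6
position: [0.4784, 0.0647, 0.2309]
eef_rot: [[0.966, 0.26, -0.0], [0.26, -0.966, -0.0], [-0.0, 0.0, -1.0]]
wrist_force: [0.2, -1.1, 0.9]
gripper_width: 0.0339
gripper_force: 0.0
time_s: 2.02
position: [0.4779, 0.0626, 0.2309]
eef_rot: [[0.998, -0.064, -0.001], [-0.064, -0.998, -0.0], [-0.001, 0.0, -1.0]]
wrist_force: [-0.0, 0.2, -0.7]
gripper_width: 0.0339
gripper_force: 0.0
```

```bash
python3 -m creep '0 0 .215 0 0 0 .6;0 0 .215 0 0 0 .6;0 0 .215 0 0 0 .6;0 0 .21 0 0 0 .6;0 0 0 0 0 0 .84;0 0 0 0 0 0 .84;0 0 0 0 0 0 .84;0 0 0 0 0 0 .84;0 0 0 0 0 0 .84' 20
python3 - <<'E'
from h import *
im,_=cap('scene');cv2.imwrite('pics/s2.png',cv2.resize(im[130:260,220:380,::-1],None,fx=4,fy=4,interpolation=cv2.INTER_CUBIC))
E
```

```text
time_s: 2.77
position: [0.4794, 0.0626, 0.1058]
eef_rot: [[0.998, -0.067, 0.004], [-0.067, -0.998, 0.0], [0.004, -0.001, -1.0]]
wrist_force: [-0.4, 0.1, -0.1]
gripper_width: 0.0137
gripper_force: 0.0
```

View pics/s2.png

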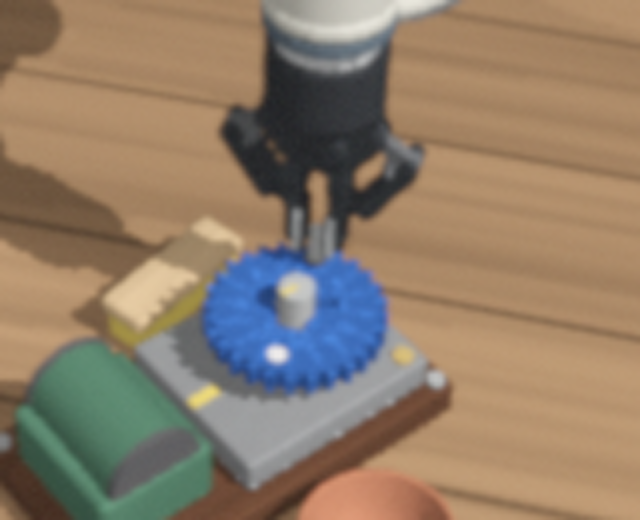

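The pin (about (322,240)) stands between the fingers and the cog is undisturbed. Now I'll sweep along the arc.

```bash
python3 -m creep '0 0 .027 0 0 0 .84;.0004 -.0164 0 0 0 .1 .84;.0004 -.0164 0 0 0 .1 .84;.0004 -.0164 0 0 0 .1 .84;.0004 -.0164 0 0 0 .1 .84;.0004 -.0164 0 0 0 .1 .84;.0004 -.0164 0 0 0 .1 .84;.0004 -.0164 0 0 0 .1 .84;.0004 -.0164 0 0 0 .1 .84;.0004 -.0164 0 0 0 .1 .84;.0004 -.0164 0 0 0 .1 .84;0 0 0 0 0 0 .84;0 0 0 0 0 0 .84'
cat > ck.py <<'E'
from h import *
import sys
out=[]
ims={}
for n,roi in(('top',(150,260,200,330)),('scene',(175,275,210,340))):
    im,d=cap(n);ims[n]=im
    y0,y1,x0,x1=roi;h=cv2.cvtColor(im,cv2.COLOR_RGB2HSV)
    w=cv2.inRange(h,(0,0,185),(179,60,255));b=cv2.inRange(h,(108,130,60),(125,255,255))
    b[:y0]=0;b[y1:]=0;b[:,:x0]=0;b[:,x1:]=0
    pb=cv2.convexHull(cv2.findNonZero(b));hull=np.zeros_like(b);cv2.fillConvexPoly(hull,pb,255);hull=cv2.erode(hull,np.ones((5,5)))
    k,l,s,c=cv2.connectedComponentsWithStats(w&hull)
    for i in range(1,k):
        if s[i,4]>3:
            for z in(.092,.087,.076):
                p=onz(n,*c[i],z);v=p[:2]-[.5247,.0596];print(n,s[i,4],c[i].round(1),z,'r',np.hypot(*v).round(4),'ang',np.degrees(np.arctan2(v[1],v[0])).round(1))
if len(sys.argv)>1:
    cv2.imwrite('pics/'+sys.argv[1],cv2.resize(ims['scene'][130:260,220:380,::-1],None,fx=4,fy=4,interpolation=cv2.INTER_CUBIC))
E
python3 ck.py
```

```text
time_s: 3.9
position: [0.4859, 0.0856, 0.0991]
eef_rot: [[0.832, -0.555, 0.0], [-0.555, -0.832, -0.0], [0.0, -0.0, -1.0]]
wrist_force: [-0.9, 0.8, -0.4]
gripper_width: 0.0138
gripper_force: 0.0
top 42 [258.1 201.8] 0.092 r 0.0305 ang -8.4
top 42 [258.1 201.8] 0.087 r 0.0309 ang -7.9
top 42 [258.1 201.8] 0.076 r 0.0318 ang -6.8
top 12 [265.4 201. ] 0.092 r 0.0412 ang -37.3
top 12 [265.4 201. ] 0.087 r 0.0414 ang -36.8
top 12 [265.4 201. ] 0.076 r 0.042 ang -35.6
scene 38 [294.6 201.6] 0.092 r 0.0161 ang -174.3
scene 38 [294.6 201.6] 0.087 r 0.0207 ang -173.1
scene 38 [294.6 201.6] 0.076 r 0.0309 ang -171.8
scene 18 [280.8 215.1] 0.092 r 0.0457 ang -33.3
scene 18 [280.8 215.1] 0.087 r 0.0428 ang -37.5
scene 18 [280.8 215.1] 0.076 r 0.0375 ang -49.0
```

The dot now sits at -37°, and the two views agree at height 0.087, so the cog seems to have dropped onto the splines. I'll lift off and check with a picture.

```bash
python3 -m creep '0 0 -.1 0 0 0 .84;0 0 -.25 0 0 0 .84;0 0 -.1 0 0 0 .84;.156 0 0 0 0 .12 .5;.155 0 0 0 0 0 .12;0 0 0 0 0 0 .12;0 0 0 0 0 0 .12;0 0 0 0 0 0 .12;0 0 0 0 0 0 .12;0 0 0 0 0 0 .12;0 0 0 0 0 0 .12'; python3 ck.py s3.png
```

```text
time_s: 4.92
position: [0.5234, 0.0588, 0.1666]
eef_rot: [[0.794, -0.607, 0.0], [-0.607, -0.794, 0.0], [0.0, -0.0, -1.0]]
wrist_force: [-0.5, 0.2, -0.3]
gripper_width: 0.0752
gripper_force: 0.0
scene 44 [294.3 201.2] 0.092 r 0.0175 ang -170.8
scene 44 [294.3 201.2] 0.087 r 0.0222 ang -170.4
scene 44 [294.3 201.2] 0.076 r 0.0324 ang -170.0
scene 17 [280.9 215.4] 0.092 r 0.0463 ang -31.9
scene 17 [280.9 215.4] 0.087 r 0.0434 ang -36.1
scene 17 [280.9 215.4] 0.076 r 0.0379 ang -47.2
```

View pics/s3.png

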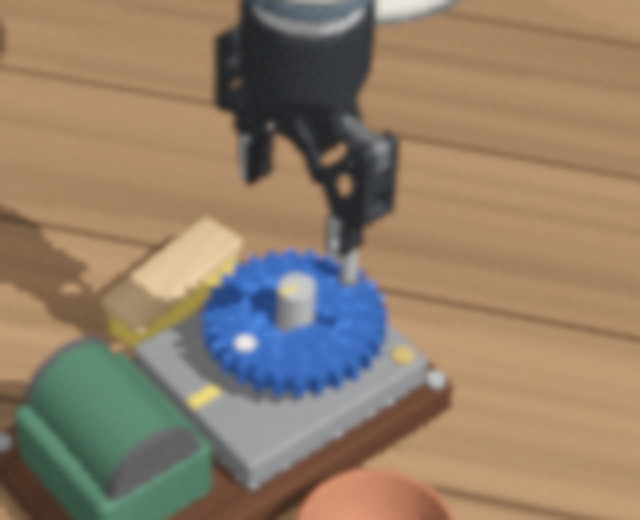

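The dot at (245,343) points at the yellow mark at (203,397). The fingers are on either side of the shaft, clear of the pin. Now descend.

```bash
python3 -m creep '0 -.009 .2 0 0 0 .12;0 0 .2 0 0 0 .12;0 0 .05 0 0 0 .12;0 0 .03 0 0 0 .12;0 0 0 0 0 0 .12;0 0 0 0 0 0 .12'; for i in 1; do python3 -m creep '0 0 .02 0 0 0 .12;0 0 .02 0 0 0 .12;0 0 .02 0 0 0 .12;0 0 0 0 0 0 .12'; done
```

```text
time_s: 5.52
position: [0.5252, 0.0596, 0.0961]
eef_rot: [[0.794, -0.608, 0.002], [-0.608, -0.794, 0.0], [0.001, -0.001, -1.0]]
wrist_force: [1.9, 0.3, 0.3]
gripper_width: 0.0751
gripper_force: 0.0
time_s: 5.85
position: [0.5245, 0.0595, 0.0851]
eef_rot: [[0.794, -0.608, -0.0], [-0.608, -0.794, -0.0], [-0.0, 0.0, -1.0]]
wrist_force: [0.1, -0.5, 0.1]
gripper_width: 0.0751
gripper_force: 0.0
```

```bash
python3 -m creep '0 0 .02 0 0 0 .12;0 0 .01 0 0 0 .12;0 0 0 0 0 0 .12'; python3 -m creep '0 0 .01 0 0 0 .12;0 0 .01 0 0 0 .12;0 0 0 0 0 0 .12'; python3 -m creep '0 0 .01 0 0 0 .12;0 0 .01 0 0 0 .12;0 0 0 0 0 0 .12'
```

```text
time_s: 6.1
position: [0.5243, 0.0595, 0.0804]
eef_rot: [[0.794, -0.608, -0.001], [-0.608, -0.794, -0.0], [-0.001, 0.001, -1.0]]
wrist_force: [0.4, -0.6, 0.2]
gripper_width: 0.0749
gripper_force: 0.0
time_s: 6.35
position: [0.5245, 0.0595, 0.0776]
eef_rot: [[0.794, -0.608, -0.0], [-0.608, -0.794, -0.0], [-0.0, 0.0, -1.0]]
wrist_force: [-0.1, 0.4, -0.6]
gripper_width: 0.0752
gripper_force: 0.0
time_s: 6.6
position: [0.5248, 0.0596, 0.0752]
eef_rot: [[0.794, -0.608, 0.001], [-0.608, -0.794, 0.0], [0.0, -0.001, -1.0]]
wrist_force: [-0.2, 1.2, 1.4]
gripper_width: 0.0751
gripper_force: 0.8
```

```bash
for i in 1; do python3 -m creep '0 0 .01 0 0 0 .12;0 0 0 0 0 0 .12;0 0 0 0 0 0 .12'|grep -E 'pos|wrist'; done;  python3 -m creep '0 0 .01 0 0 0 .12;0 0 0 0 0 0 .12;0 0 0 0 0 0 .12'|grep -E 'pos|wrist'
```

```text
position: [0.5243, 0.0594, 0.0729]
wrist_force: [-0.5, -0.9, -0.2]
position: [0.5244, 0.0594, 0.0716]
wrist_force: [-0.1, 0.1, -0.2]
```

```bash
python3 -m creep '0 0 .01 0 0 0 .12;0 0 .01 0 0 0 .12;0 0 0 0 0 0 .12'|grep -E 'pos|wrist';  python3 -m creep '0 0 .01 0 0 0 .12;0 0 0 0 0 0 .12;0 0 0 0 0 0 .12'|grep -E 'pos|wrist'; python3 ck.py s4.png
```

```text
position: [0.5244, 0.0595, 0.0685]
wrist_force: [-0.0, -0.1, 0.7]
position: [0.5245, 0.0595, 0.0673]
wrist_force: [0.0, 0.4, 0.1]
scene 19 [281.  218.2] 0.092 r 0.053 ang -24.4
scene 19 [281.  218.2] 0.087 r 0.0497 ang -27.5
scene 19 [281.  218.2] 0.076 r 0.043 ang -35.8
```

View pics/s4.png

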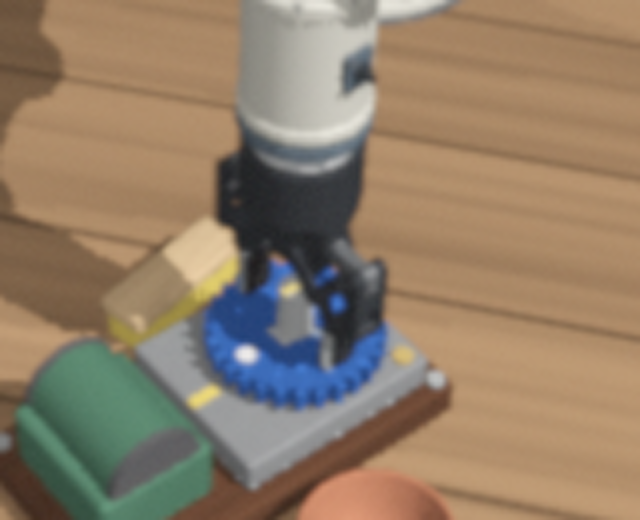

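The dot has moved down, consistent with a height of about 0.077: it is past the catch. I'll keep going until the seat resists.

```bash
for i in 1; do python3 -m creep '0 0 .008 0 0 0 .12;0 0 0 0 0 0 .12;0 0 0 0 0 0 .12'|grep -E 'pos|wrist';  python3 -m creep '0 0 .008 0 0 0 .12;0 0 0 0 0 0 .12;0 0 0 0 0 0 .12'|grep -E 'pos|wrist'; done
```

```text
position: [0.5249, 0.0595, 0.0667]
wrist_force: [-0.8, 0.1, 2.8]
position: [0.5249, 0.0595, 0.0667]
wrist_force: [-2.9, 0.2, 7.4]
```

```bash
python3 -m creep '0 0 .008 0 0 0 .12;0 0 0 0 0 0 .12;0 0 0 0 0 0 .12'|grep -E 'pos|wrist';  python3 -m creep '0 0 -.1 0 0 0 .12;0 0 -.25 0 0 0 .12;0 0 -.25 0 0 0 .12;0 0 -.25 0 0 0 .12;-.27 0 0 0 0 0 .12;-.27 0 0 0 0 0 .12;0 0 0 0 0 0 .12'; python3 ck.py s5.png
```

```text
position: [0.525, 0.0595, 0.0667]
wrist_force: [-5.2, -0.5, 14.6]
time_s: 9.03
position: [0.457, 0.1117, 0.1923]
eef_rot: [[0.796, -0.605, -0.0], [-0.605, -0.796, 0.002], [-0.002, -0.002, -1.0]]
wrist_force: [0.5, 0.2, -0.4]
gripper_width: 0.0752
gripper_force: 0.0
top 16 [264.6 201.1] 0.092 r 0.0395 ang -35.1
top 16 [264.6 201.1] 0.087 r 0.0398 ang -34.5
top 16 [264.6 201.1] 0.076 r 0.0404 ang -33.4
top 39 [254.9 211.1] 0.092 r 0.0054 ang 47.8
top 39 [254.9 211.1] 0.087 r 0.0058 ang 47.0
top 39 [254.9 211.1] 0.076 r 0.0067 ang 45.5
scene 45 [294.4 201.1] 0.092 r 0.0176 ang -171.5
scene 45 [294.4 201.1] 0.087 r 0.0223 ang -171.0
scene 45 [294.4 201.1] 0.076 r 0.0326 ang -170.4
scene 8 [290.4 214.2] 0.092 r 0.0295 ang -4.3
scene 8 [290.4 214.2] 0.087 r 0.0253 ang -7.0
scene 8 [290.4 214.2] 0.076 r 0.0164 ang -17.8
scene 18 [281.  218.3] 0.092 r 0.0534 ang -24.2
scene 18 [281.  218.3] 0.087 r 0.05 ang -27.2
scene 18 [281.  218.3] 0.076 r 0.0433 ang -35.4
```

View pics/s5.png

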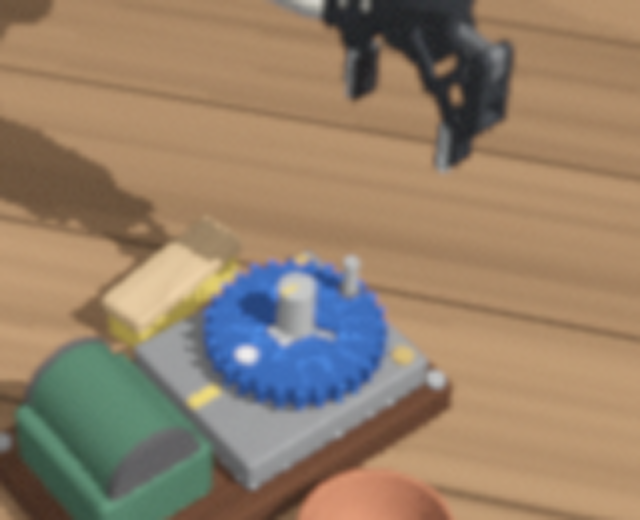

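The cog lies low and level. The shaft's splines show through the hub, and the dot at (246,355) points at the mark. It dropped about 11 mm, matching home, and the seat resisted up to 14.6 N without further motion. The bystanders haven't moved.

```bash
python3 -c "
from workcell import env; print(env.finish_job())"
```

```text
the job is handed in; nothing more can be done
None
```

The cog was turned about 34° clockwise onto its splines and pressed past the catch until it sat home on its seat. The last picture shows it level with its dot at the yellow mark, nothing else looked disturbed, and the job is handed in at about 9 s.

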